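# Hold the angle gauge on the uneven stud at its mark

### The arm

A 6-joint arm with a two-finger parallel gripper is mounted at the origin on the work surface. World frame = base frame: x ahead of the robot, y to its left, z up, the work surface at z = 0. Lengths are in m, angles in rad, forces in N, time in s.
With the tool pointing down it reaches from about 0.4 to 0.825 m from the base axis. Payload 7 kg.
Tool frame: the origin (TCP) lies on the centre line of the jaws, within the pads' length; the fingertips stand 22 mm ahead of it and the grasp point (between the pads) lies 3 mm ahead of it; z points along the fingers, y is the line along which they close (so a half turn about z gives the same grasp; the last joint's range is limited). The gripper opens to 88 mm and grips with 3 to 60 N. Pads are 19 mm wide; open, the fingers measure 130 mm over their backs; the gripper's body (78 mm by 193 mm) begins 47 mm behind the grasp point.
Start: joints at [-0.868, 0.359, 0.012, 0, -1.224, -0.288], TCP at [0.272, -0.618, 0.215] pointing down, gripper open.
Joint ranges: [-3.07, 3.07], [-1.43, 2.12], [-1.02, 1.25], [-3.03, 1.67], [-3.05, -0], [-3.03, 3.03]. Speed limits (rad/s): [2.39, 2.39, 3.01, 3.14, 3.14, 3.14].

### API

Orientations are given as [roll, pitch, yaw] about the fixed x, y, z axes, in that order (R = Rz(yaw) Ry(pitch) Rx(roll)).
In Python, from station import monitor, viewer, order gives the robot as it stands. The module is installed in compiled form; this text tells all that it offers.
- The arm moves only by the tool servo_tool, never from a script. Its argument "targets" is a list of rows, each an object with "angular": the turn, a rotation vector about the tool's x, y, z in degrees, a list of three; "xyz": the shift along the tool's x, y, z in cm, a list of three; "claw": the finger opening in cm, from 0 to 8.76. A call has 1 to 20 rows; each row shifts and turns the commanded pose from where the row before left it, along the tool's axes as they then stand; what a row does not reach is not made up. A row lasts 1/10 s, in which the tool goes at most 50 mm and 8.59 degrees, less where a joint would pass 70% of its speed; a pose out of reach is approached as far as the arm can. A call is refused whole if a number of a shift passes 5 or a number of a turn 8.59, either way. A call with a gripper value outside its range is refused whole. The fingers move at their own pace and stop on an object; "force" is the grip in N (left out, the last holds). Time passes only in rows, so rows that do not move let the fingers close. It gives the time, the measured TCP pose, the force, the opening and the grip force at its end, in the units of the state.
- monitor.get_state(): the state, without advancing time (a new reading comes with each control period).
- viewer.grab_frame(name): name is "scene" or "top" or "wrist"; returns a dict with "color" (480x640x3 uint8, blue, green, red), "fovy" (degrees; the focal length in pixels is half the picture's height over the tangent of half this angle, whatever the lens; pixels are square), "cx", "cy" (the principal point, pixels), "k1" (the pictures are not rectified: a ray, as slopes to the right and down, at radius r is drawn at 1 + k1 r^2 times it, then the intrinsics apply), "R" (3x3) and "t" (3): a world point X has camera coordinates R X + t. Camera axes: x right, y down, z forward; pixel columns grow to the right and rows downward; lengths in m; the calibration is good to about 2 mm. A picture is of the moment at which its call begins. There is no depth.
- order.job_done(): hands the job in; it is judged then, once.
The state is a dict: "t": time; "q": joint angles; "qd": joint speeds; "joint_efforts": joint torques, N m; "eef_pos": TCP position; "ee_rot": TCP orientation; "force": force on the tool from outside, world axes, zero at the start; "moment": the same for the moment, N m; "width": finger opening in m; "gripper_force": force on a finger pad.
Only numpy, scipy, OpenCV 4.12 (cv2) and the standard library are available. Lean on these libraries where they do the work, as an engineer would, in place of code of your own. Each camera call takes 0.05 s, during which the arm holds its last target. There are 200 camera calls.

### The job

Pick up the blue dial angle gauge by its black handle and set it gently on the steel stud of the yellow nest plate: upright, the middle of its foot on the stud's crown, the foot running across the ridge and the dial looking away from you. Then rock it on the stud until its swinging pointer settles on the red mark of the dial, and finish while holding it still there in the gripper, foot lightly pressed on the stud, so that a guide can be set to its edge. Leave the other things on the bench alone and press no button.

Things in the scene. Friction and masses are not known exactly. Their poses are not given: they have to be found in the camera images.
- gauge: dial angle gauge standing on the bench, 0.3 to 0.5 kg. Origin: centre of its foot's underside; z up, y along the foot, x out of the white dial (at the start away from the robot and to its right, 0.3 to 1.1 rad clockwise of world +x). Foot 44 (x) x 110 x 12; blue round housing 120 across, 30 thick, axis along x at z = 74; black handle 28 (x) x 36 (y), z = 134 to 188, gripped across y or x
- foot (a point): centre of the underside of the gauge's foot, axes as the gauge
- grip (a point): centre of the gauge's handle, 160 above the foot's underside
- pointer (a joint): angle in rad of the black plumb pointer in the gauge, about the gauge's x axis through the dial centre (74 above the foot): 0 points at the lowest point of the dial, positive towards the gauge's +y. It swings freely and always comes to hang plumb within about a second, so leaning the gauge's top towards its +y by an angle makes it read plus that angle
- mark (a joint): angle in rad of the red mark on the dial, same zero, axis and sign as the pointer; 0.17 to 0.33, fixed during a run. The mark is a radial bar 6 wide, from radius 31 to 53
- pointer_tip (a point): point on the pointer at radius 50 from the dial centre; its z axis runs from there to the dial centre
- mark_spot (a point): middle of the red mark at radius 50 from the dial centre; its z axis runs from there to the dial centre
- nest: yellow nest plate 140 (x) x 180 (y), top at z = 45, on four short legs, fixed to the bench; origin on the bench under its centre, where the stud stands. Its x points away from the robot and to its right, 0.3 to 0.9 rad clockwise of world +x
- stud: steel stud, 32 in diameter, on the middle of the nest plate, fixed, axes as the plate, origin 45 above the bench. Its uneven head is a round-topped ridge along x (radius 8, 36 long, top 30 above the origin) and, 12 towards +y, a like but shorter hump 6.5 lower, which the foot clears up to 0.4 rad of lean. Rigid
- crown (a point): top middle of the stud's ridge, 75 above the bench; x along the ridge
- station: bystander: black push-button box 70 x 170 x 45 with two green buttons and a red stop on top, fixed; origin centre of underside
- btn_a (a joint): travel in m of one green button, 6 mm fully down
- btn_b (a joint): travel in m of the other green button, 6 mm fully down
- stop (a joint): travel in m of the red stop button, 6 mm fully down
- offcut: bystander: offcut of aluminium profile 40 x 100 (y) x 40, loose; origin centre of underside
- wrench: bystander: wrench lying along its x, loose
- oil: bystander: small bottle 48 in diameter, 90 tall, loose; origin centre of underside
There are look-alikes about, which are no part of the job. Leave any green look-alike of the gauge alone.

How it is judged:
On the way, in this order (a step that is already met when the one before it is completed fails the run):
1. the gauge is lifted clear of the bench in the gripper (height (world z) of foot above 0.03 m and contact force between the fingers and gauge above 2 N), for 0.2 s.
2. the gauge stands upright on the stud, the middle of its foot on the crown, pointer near the dial's lowest point (contact force between gauge and stud above 0.5 N and distance between foot and crown below 0.015 m and value of joint pointer between -0.08 and 0.08 rad), for 0.2 s.
At the end, for the whole second after the job is handed in: Gripped (over 2 N), the gauge bears on the stud with 0.5 to 25 N, the middle of its foot within 18 mm of the crown, its x axis within 0.2 rad of the ridge, dial away from the robot (handle leaning to +y of the stud), at rest, pointer still within 0.06 rad of the red mark's middle (angle between the z axis of pointer_tip and the z axis of mark_spot, either way round below 0.06 rad and velocity of joint pointer between -0.15 and 0.15 rad/s and contact force between gauge and stud between 0.5 and 25 N and contact force between the fingers and gauge above 2 N and distance between foot and crown below 0.018 m and angle between the x axis of gauge and the x axis of stud, either way round below 0.2 rad and y of grip in the frame of stud above 0.01 m and linear speed of gauge below 0.01 m/s); the arm keeps its last pose, push and grip.
It fails at once if the gauge is slammed or pressed hard on the stud (over 45 N) (contact force between gauge and stud above 45 N).
It fails at once if a button is pressed (value of joint any of btn_a, btn_b, stop above 0.003 m).
It fails at once if a bystander is moved over 20 mm (distance of any of offcut, wrench, oil from where it was at the start of the episode above 0.02 m).
It also fails if it takes over 59 s, if anything falls off the work surface, if the arm or the gripper's body presses on something with over 40 N, if the wrist force passes 120 N, or if a joint passes its speed limit or range.

## Working session

There is one attempt and no reset: what is moved stays moved. The work goes in short steps, Python scripts to look and compute and a tool call to move; the robot and the scene stay as the last step left them, time stands still between calls to the robot, and variables do not carry over. Pictures are saved under pics/ and viewed, at most 10 in all, crops included, and the job is handed in when it is done.

Besides the shell and the picture viewer there is one more tool, called after ">>>" as name(argument=value, ...) on one line, values as JSON. servo_tool: Moves the arm, as the interface text tells. Its arguments: {"type":"object","properties":{"targets":{"type":"array"},"force":{"type":"number"}},"required":["targets"]}

```bash
mkdir -p pics; cat > h.py <<'E'
import numpy as np, cv2, pickle
from station import monitor, viewer, order
def grab(n):
    f=viewer.grab_frame(n); pickle.dump(f,open(f'{n}.pkl','wb')); return f
def K(f):
    F=240/np.tan(np.radians(f['fovy'])/2); return np.array([[F,0,f['cx']],[0,F,f['cy']],[0,0,1]])
def dist(f): return np.array([f['k1'],0,0,0,0.])
def rays(f,px):
    u=cv2.undistortPoints(np.array(px,float).reshape(-1,1,2),K(f),dist(f)).reshape(-1,2)
    R=np.array(f['R']);t=np.array(f['t'])
    d=np.c_[u,np.ones(len(u))]@R
    return -R.T@t,d
def onz(f,px,z):
    c,d=rays(f,px); return c+d*((z-c[2])/d[:,2])[:,None]
def proj(f,X):
    R=np.array(f['R']);p,_=cv2.projectPoints(np.array(X,float).reshape(-1,1,3),cv2.Rodrigues(R)[0],np.array(f['t'],float),K(f),dist(f)); return p.reshape(-1,2)
E
python3 - <<'E'
from h import *
for n in('scene','top'):
    f=grab(n); cv2.imwrite(f'pics/{n}0.png',f['color']); print(n,-np.array(f['R']).T@f['t'],f['fovy'],f['k1'])
print(monitor.get_state())
E
```

```text
scene [1.09343593 0.18131229 0.96164377] 57.2746294701985 -0.043689344292536424
top [0.42811669 0.00820185 1.37330898] 48.5616756226767 0.027065175339061668
{'t': 0.1, 'q': array([-8.67889654e-01,  3.59312874e-01,  1.11748170e-02, -2.82854366e-04,
       -1.22408049e+00, -2.88120513e-01]), 'qd': array([-8.86149824e-04, -2.54708961e-03,  1.30661332e-03,  7.60781921e-05,
        8.18852082e-04,  8.45838068e-04]), 'joint_efforts': array([-8.44107090e-04, -5.84161949e+01,  2.93752295e+01,  7.01558232e+00,
        1.01333534e-02, -5.06027800e-05]), 'eef_pos': array([ 0.2718308 , -0.61737422,  0.21453314]), 'ee_rot': array([ 3.14015350e+00, -1.49201063e-04, -2.72690269e+00]), 'force': array([-0.15853383, -0.2282923 , -0.33140928]), 'moment': array([-0.01293866, -0.03313772, -0.00356295]), 'gripper_force': 0.0, 'width': 0.08773290425351611}
```

View pics/scene0.png

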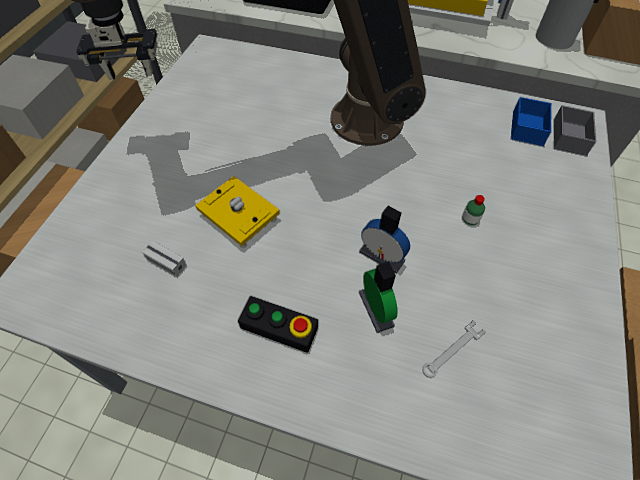

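View pics/top0.png

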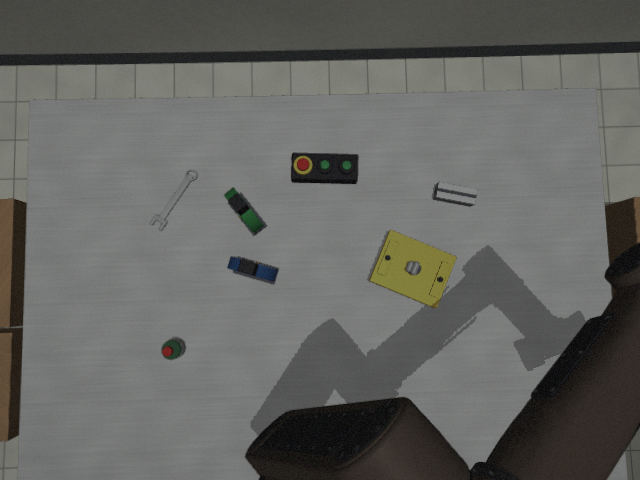

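The scene picture shows the blue gauge at about (387,238) with its dial towards the camera, the green look-alike at (380,295), and the yellow nest at (238,208). In the top picture the gauge is at (252,268) and the nest at (412,267), with its stud in the middle.

```bash
cat > m.py <<'E'
from h import *
f=pickle.load(open('top.pkl','rb')); s=pickle.load(open('scene.pkl','rb'))
def big(m):
    n,l,st,c=cv2.connectedComponentsWithStats(m.astype(np.uint8)); return l==1+np.argmax(st[1:,4])
hsv=cv2.cvtColor(f['color'],cv2.COLOR_BGR2HSV); H,S,V=[hsv[...,i].astype(int) for i in range(3)]
y=big((abs(H-28)<8)&(S>110)&(V>90))
cn=max(cv2.findContours(y.astype(np.uint8),0,1)[0],key=cv2.contourArea)
b=cv2.boxPoints(cv2.minAreaRect(cn)); P=onz(f,b,.045)
print('nest px',b.mean(0),'c',P.mean(0),'sides',[np.linalg.norm(P[i]-P[(i+1)%4]) for i in range(4)],'dirs',[np.arctan2(*(P[(i+1)%4]-P[i])[[1,0]]) for i in range(4)])
bl=((abs(H-110)<12)&(S>120)&(V>40)); bl[:, :200]=0; bl[:,300:]=0
ys,xs=np.nonzero(bl); print('blue n',len(xs))
# handle dark within the gauge area
W=np.zeros_like(bl); W[250:290,220:285]=1
dk=big((V<60)&(S<120)&W); yy,xx=np.nonzero(dk); print('handle px',xx.mean(),yy.mean(),len(xx), onz(f,[[xx.mean(),yy.mean()]],.188))
r=cv2.minAreaRect(np.c_[xs,ys].astype(np.float32)); b=cv2.boxPoints(r);print('blue rect',r)
P=onz(f,b,.09); print([np.linalg.norm(P[i]-P[(i+1)%4]) for i in range(4)],[np.arctan2(*(P[(i+1)%4]-P[i])[[1,0]]) for i in range(4)],P.mean(0))
c=cv2.resize(s['color'][195:280,345:425],None,fx=7,fy=7,interpolation=cv2.INTER_CUBIC)
d=cv2.resize(f['color'][245:290,215:290],None,fx=7,fy=7,interpolation=cv2.INTER_CUBIC)
d=cv2.copyMakeBorder(d[:,:240*2],0,595-d.shape[0],0,0,0) if 0 else d
cv2.imwrite('pics/c1.png',c)
E
python3 m.py
```

```text
nest px [412.81848 268.83054] c [ 0.48237039 -0.23690717  0.045     ] sides [np.float64(0.13938187041943872), np.float64(0.18012362951742328), np.float64(0.13866620417194772), np.float64(0.17841021958212333)] dirs [np.float64(-0.41737133304202273), np.float64(-1.9830769776698371), np.float64(2.7118268954575777), np.float64(1.1626357251369879)]
blue n 339
handle px 247.2911877394636 266.9463601532567 261 [[0.48931045 0.15771878 0.188     ]]
blue rect ((252.1114501953125, 268.6210021972656), (47.7425422668457, 11.738119125366211), 16.389541625976562)
[np.float64(0.028170312042955722), np.float64(0.11527580105077768), np.float64(0.028131212285357504), np.float64(0.11502104592975858)] [np.float64(-0.29421595483397456), np.float64(-1.8810871248454963), np.float64(2.838342244614676), np.float64(1.2608198834943147)] [0.49008187 0.15856701 0.09      ]
```

View pics/c1.png

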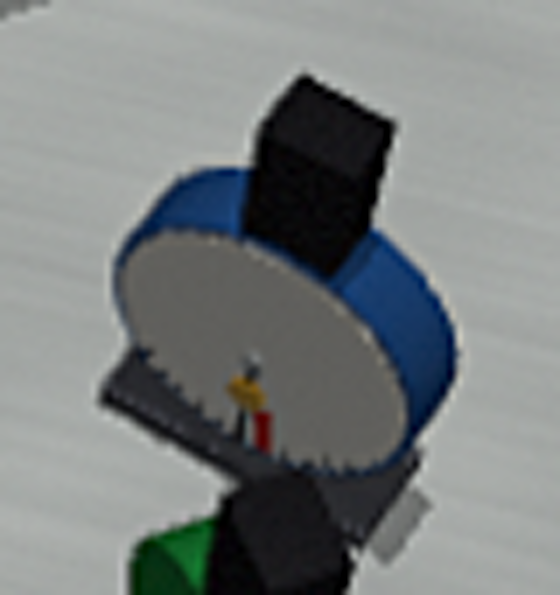

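The close-up shows the white dial with its pointer at about (243,425) and the red mark to the right of it at (263,432), so the mark is positive. Gauge foot is at about (0.490, 0.158) with yaw -0.31. The nest is at (0.482, -0.237) with yaw -0.415, and its sides measure 139 x 180 as they should. Next I turn the tool and stop over the nest for a wrist view.

>>> servo_tool(targets=[{"angular":[0,0,8.3],"xyz":[0,0,-0.9],"claw":8.7},{"angular":[0,0,8.3],"xyz":[0,0,-0.9],"claw":8.7},{"angular":[0,0,8.3],"xyz":[0,0,-0.9],"claw":8.7},{"angular":[0,0,8.3],"xyz":[0,0,-0.9],"claw":8.7},{"angular":[0,0,8.3],"xyz":[0,0,-0.9],"claw":8.7},{"angular":[0,0,0],"xyz":[-0.7,3.5,0],"claw":8.7},{"angular":[0,0,0],"xyz":[-0.7,3.5,0],"claw":8.7},{"angular":[0,0,0],"xyz":[-0.7,3.5,0],"claw":8.7},{"angular":[0,0,0],"xyz":[-0.7,3.5,0],"claw":8.7},{"angular":[0,0,0],"xyz":[-0.7,3.5,0],"claw":8.7},{"angular":[0,0,0],"xyz":[-0.7,3.5,0],"claw":8.7},{"angular":[0,0,0],"xyz":[-0.7,3.5,0],"claw":8.7},{"angular":[0,0,0],"xyz":[-0.7,3.5,0],"claw":8.7},{"angular":[0,0,0],"xyz":[-0.7,3.5,0],"claw":8.7},{"angular":[0,0,0],"xyz":[-0.7,3.5,0],"claw":8.7},{"angular":[0,0,0],"xyz":[-0.7,3.5,0],"claw":8.7},{"angular":[0,0,0],"xyz":[-0.7,3.5,0],"claw":8.7},{"angular":[0,0,0],"xyz":[0,0,0],"claw":8.7},{"angular":[0,0,0],"xyz":[0,0,0],"claw":8.7}])

```text
t: 2.0
eef_pos: [0.4801, -0.2425, 0.2601]
ee_rot: [-3.142, -0.001, 2.834]
force: [-0.4, 0.1, -0.3]
width: 0.0873
gripper_force: 0.0
```

```bash
python3 - <<'E'
from h import *
s=monitor.get_state(); print(s['t'],s['eef_pos'],s['ee_rot'],s['q'])
f=grab('wrist'); cv2.imwrite('pics/w1.png',f['color']); print(-np.array(f['R']).T@f['t'])
C=np.array([.4824,-.2369,.075]); u=np.array([np.cos(-.415),np.sin(-.415),0]); print(proj(f,[C,C+.018*u,C-.018*u]))
E
```

```text
2.0 [ 0.48007804 -0.2425121   0.26005666] [-3.14156891e+00 -6.82863653e-04  2.83397844e+00] [-1.03221070e-01  1.05497791e-01 -2.18828584e-01 -1.21674870e-04
 -1.24714342e+00 -1.77515073e+00]
[ 0.40685561 -0.21897742  0.42909816]
[[326.87083748 214.88622403]
 [324.58980852 235.00368559]
 [329.21426861 194.21148598]]
```

View pics/w1.png

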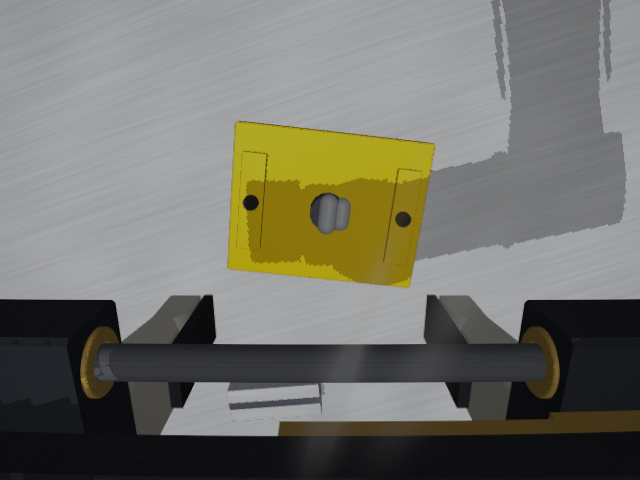

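The wrist view shows the ridge at about (327,213), rows 194–234, with the shorter hump to its right. My predicted crown (326.9, 214.9) and ridge ends agree. On to above the gauge.

>>> servo_tool(targets=[{"angular":[0,0,0],"xyz":[0.94,3.2,0],"claw":8.7},{"angular":[0,0,0],"xyz":[0.94,3.2,0],"claw":8.7},{"angular":[0,0,0],"xyz":[0.94,3.2,0],"claw":8.7},{"angular":[0,0,0],"xyz":[0.94,3.2,0],"claw":8.7},{"angular":[0,0,0],"xyz":[0.94,3.2,0],"claw":8.7},{"angular":[0,0,0],"xyz":[0.94,3.2,0],"claw":8.7},{"angular":[0,0,0],"xyz":[0.94,3.2,0],"claw":8.7},{"angular":[0,0,0],"xyz":[0.94,3.2,0],"claw":8.7},{"angular":[0,0,0],"xyz":[0.94,3.2,0],"claw":8.7},{"angular":[0,0,0],"xyz":[0.94,3.2,0],"claw":8.7},{"angular":[0,0,0],"xyz":[0.94,3.2,0],"claw":8.7},{"angular":[0,0,0],"xyz":[0.94,3.2,0],"claw":8.7},{"angular":[0,0,0],"xyz":[0,0,0],"claw":8.7},{"angular":[0,0,0],"xyz":[0,0,0],"claw":8.7}])

```text
t: 3.45
eef_pos: [0.4895, 0.1564, 0.26]
ee_rot: [-3.141, -0.001, 2.832]
force: [-0.3, -0.3, -0.4]
width: 0.087
gripper_force: 0.0
```

```bash
python3 - <<'E'
from h import *
s=monitor.get_state(); print(s['t'],s['eef_pos'],s['ee_rot'],s['q'])
f=grab('wrist'); cv2.imwrite('pics/w2.png',f['color']); print(-np.array(f['R']).T@f['t'])
G=np.array([.4897,.158,0]); g=-.305; x=np.array([np.cos(g),np.sin(g),0]);y=np.array([-x[1],x[0],0])
print(proj(f,[G+a*.014*x+b*.018*y+[0,0,.188] for a,b in((1,1),(1,-1),(-1,-1),(-1,1))]).round(1))
print(proj(f,[G+b*.055*y-.022*x+[0,0,.012] for b in(1,-1)]).round(1))
E
```

```text
3.45 [0.48946066 0.15637975 0.26001839] [-3.14077206e+00 -5.07072235e-04  2.83216372e+00] [ 6.91789570e-01  6.38356404e-02 -2.65462360e-01  1.63826677e-05
 -1.24246283e+00 -2.57201991e+00]
[0.41629859 0.18020872 0.42903207]
[[352.  275.6]
 [293.1 275.9]
 [292.  231.5]
 [352.8 231.2]]
[[377.1 178.4]
 [265.9 179. ]]
```

View pics/w2.png

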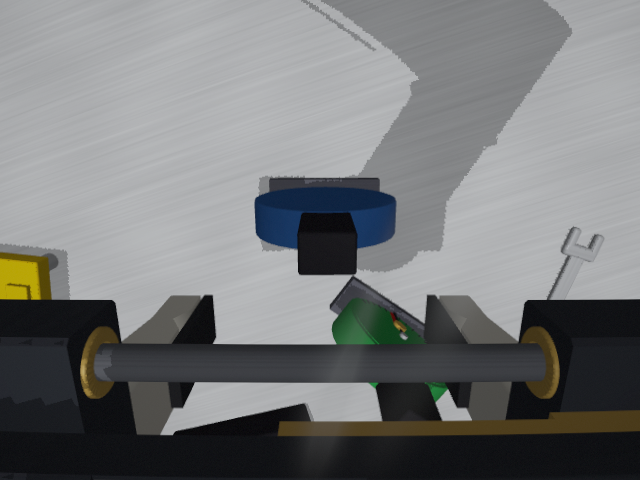

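The handle top sits at about (327,252), roughly 4.5 px right of my prediction, so the gauge is 3 mm further along its +y; its yaw agrees. Correct for that, go down and grip across y.

>>> servo_tool(targets=[{"angular":[0,0,0],"xyz":[0.1,0.43,1.5],"claw":8.7},{"angular":[0,0,0],"xyz":[0,0,2],"claw":8.7},{"angular":[0,0,0],"xyz":[0,0,2],"claw":8.7},{"angular":[0,0,0],"xyz":[0,0,2],"claw":8.7},{"angular":[0,0,0],"xyz":[0,0,1.4],"claw":8.7},{"angular":[0,0,0],"xyz":[0,0,0.8],"claw":8.7},{"angular":[0,0,0],"xyz":[0,0,0],"claw":8.7},{"angular":[0,0,0],"xyz":[0,0,0],"claw":3},{"angular":[0,0,0],"xyz":[0,0,0],"claw":3},{"angular":[0,0,0],"xyz":[0,0,0],"claw":3},{"angular":[0,0,0],"xyz":[0,0,0],"claw":3},{"angular":[0,0,0],"xyz":[0,0,0],"claw":3},{"angular":[0,0,0],"xyz":[0,0,0],"claw":3},{"angular":[0,0,0],"xyz":[0,0,0],"claw":3}], force=40)

```text
t: 4.9
eef_pos: [0.4898, 0.1613, 0.1634]
ee_rot: [3.142, 0.0, 2.832]
force: [0.5, 0.5, 0.0]
width: 0.0366
gripper_force: 0.2
```

>>> servo_tool(targets=[{"angular":[0,0,0],"xyz":[0,0,0],"claw":3},{"angular":[0,0,0],"xyz":[0,0,0],"claw":3},{"angular":[0,0,0],"xyz":[0,0,0],"claw":3},{"angular":[0,0,0],"xyz":[0,0,0],"claw":3},{"angular":[0,0,0],"xyz":[0,0,-1],"claw":3},{"angular":[0,0,0],"xyz":[0,0,-2],"claw":3},{"angular":[0,0,0],"xyz":[0,0,-3],"claw":3},{"angular":[0,0,0],"xyz":[0,0,-3],"claw":3},{"angular":[0,0,0],"xyz":[0,0,-3],"claw":3},{"angular":[0,0,0],"xyz":[0,0,-3],"claw":3},{"angular":[0,0,0],"xyz":[0,0,-3],"claw":3},{"angular":[0,0,0],"xyz":[0,0,-3],"claw":3},{"angular":[0,0,0],"xyz":[-1.8,-0.8,-2.5],"claw":3},{"angular":[0,0,0],"xyz":[-1.8,-0.8,-2.5],"claw":3},{"angular":[0,0,0],"xyz":[-1.8,-0.8,-2.5],"claw":3},{"angular":[0,0,0],"xyz":[-1.8,-0.8,-2.5],"claw":3},{"angular":[0,0,0],"xyz":[-1.8,-0.8,-2.5],"claw":3},{"angular":[0,0,0],"xyz":[-1.8,-0.8,-2.5],"claw":3},{"angular":[0,0,0],"xyz":[0,0,0],"claw":3},{"angular":[0,0,0],"xyz":[0,0,0],"claw":3}])

```text
t: 6.9
eef_pos: [0.5781, 0.0827, 0.5228]
ee_rot: [3.141, -0.001, 2.831]
force: [-0.6, 0.4, -4.6]
width: 0.0356
gripper_force: 40.0
```

>>> servo_tool(targets=[{"angular":[0,0,0],"xyz":[0,0,0],"claw":3},{"angular":[0,0,0],"xyz":[0,0,0],"claw":3},{"angular":[0,0,0],"xyz":[0,0,0],"claw":3},{"angular":[0,0,0],"xyz":[0,0,0],"claw":3},{"angular":[0,0,0],"xyz":[0,0,0],"claw":3},{"angular":[0,0,0],"xyz":[0,0,0],"claw":3},{"angular":[0,0,0],"xyz":[0,0,0],"claw":3},{"angular":[0,0,0],"xyz":[0,0,0],"claw":3}])

```text
t: 7.7
eef_pos: [0.5781, 0.0826, 0.5233]
ee_rot: [-3.142, -0.0, 2.832]
force: [0.2, 0.8, -3.6]
width: 0.0357
gripper_force: 40.0
```

```bash
python3 - <<'E'
from h import *
s=monitor.get_state(); print(s['t'],s['eef_pos'],s['ee_rot'],s['force'],s['gripper_force'])
f=grab('scene'); 
G=s['eef_pos']-[0,0,.163]; p=proj(f,[G+[0,0,.074]])[0]; print(p)
u,v=p.astype(int); r=45
c=f['color'][v-r:v+r,u-r:u+r]; print(u-r,v-r); cv2.imwrite('pics/s2.png',cv2.resize(c,None,fx=6,fy=6,interpolation=cv2.INTER_CUBIC))
E
```

```text
7.7 [0.57809362 0.08260966 0.52334938] [-3.14158149e+00 -5.43784730e-06  2.83206620e+00] [ 0.2333039   0.82886643 -3.6448265 ] 39.996880888938904
[354.79962537 153.11708948]
309 108
```

View pics/s2.png

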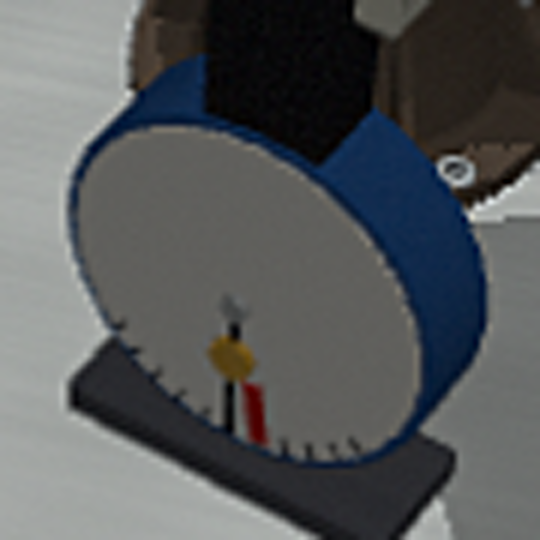

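The crop shows the pivot at about (233,303), the black pointer ending at (228,430), and the red mark from (250,387) to (260,440). I'll put these on the dial plane.

```bash
cat > dial.py <<'E'
from h import *
def dial(f,C,Rg):
    # C dial-face centre in world, Rg gauge axes (columns); mark angle and dial circle in gauge y,z mm
    def uv(px):
        c,d=rays(f,px); n=Rg[:,0]; P=c+d*(((C-c)@n)/(d@n))[:,None]; return (P-C)@Rg[:,1:]*1e3
    u0,v0=proj(f,[C])[0].astype(int); r=50; o=np.array([u0-r,v0-r])
    im=cv2.resize(f['color'][v0-r:v0+r,u0-r:u0+r],None,fx=4,fy=4,interpolation=cv2.INTER_CUBIC)
    hsv=cv2.cvtColor(im,cv2.COLOR_BGR2HSV).astype(int); H,S,V=hsv[...,0],hsv[...,1],hsv[...,2]
    pix=lambda m:(np.argwhere(m)[:,::-1]+.5)/4-.5+o
    red=((H<6)|(H>174))&(S>150)&(V>60)
    p=uv(pix(red)); k=np.hypot(*p.T)<60; p=p[k]
    g=((S<50)&(V>70)).astype(np.uint8)
    n,l,st,ce=cv2.connectedComponentsWithStats(cv2.erode(g,np.ones((5,5))))
    lab=l[160:241,160:241]; L=np.bincount(lab[lab>0]).argmax()
    q=uv(pix(cv2.dilate((l==L).astype(np.uint8),np.ones((5,5)))>0))
    (cx,cy),R=cv2.minEnclosingCircle(q.astype(np.float32)); cc=np.array([cx,cy])
    m=p.mean(0); 
    d=p-m; w,v=np.linalg.eigh(d.T@d); a=v[:,1]; a=a if a[1]<0 else -a
    print('n',len(p),'circle',cc.round(1),round(R,1),'mark',m.round(1),'rad',np.hypot(*m).round(1))
    ang=lambda e:round(float(np.arctan2(e[0],-e[1])),3)
    print('angle C',ang(m),'angle circ',ang(m-cc),'axis',ang(a)); return p
E
python3 - <<'E'
from dial import *
f=pickle.load(open('scene.pkl','rb')); s=monitor.get_state()
g=s['ee_rot'][2]-np.pi
Rg=np.array([[np.cos(g),-np.sin(g),0],[np.sin(g),np.cos(g),0],[0,0,1]])
for off in(.015,.016): dial(f,s['eef_pos']+[0,0,.074-.163]+Rg[:,0]*off,Rg)
E
```

```text
n 362 circle [-20. -62.] 182.3 mark [  5.2 -40.8] rad 41.1
angle C 0.128 angle circ 2.269 axis 0.167
n 362 circle [-19.4 -60.6] 181.9 mark [  5.8 -39.5] rad 39.9
angle C 0.145 angle circ 2.269 axis 0.167
```

```bash
sed -i 's/(V>70)).astype/(V>70)\&(V<135)).astype/' dial.py
python3 - <<'E'
from dial import *
f=pickle.load(open('scene.pkl','rb')); s=monitor.get_state()
g=s['ee_rot'][2]-np.pi
Rg=np.array([[np.cos(g),-np.sin(g),0],[np.sin(g),np.cos(g),0],[0,0,1]])
for off in(.015,.016): p=dial(f,s['eef_pos']+[0,0,.074-.163]+Rg[:,0]*off,Rg)
for px in([309+233/6,108+303/6],[309+232/6,108+355/6]): print(px,f['color'][int(px[1]),int(px[0])])
print(f['color'][155:158,352], f['color'][120,312])
E
```

```text
n 362 circle [-2.5  1.1] 57.5 mark [  5.2 -40.8] rad 41.1
angle C 0.128 angle circ 0.183 axis 0.167
n 362 circle [-1.9  2.3] 57.4 mark [  5.8 -39.5] rad 39.9
angle C 0.145 angle circ 0.183 axis 0.167
[347.8333333333333, 158.5] [72 72 69]
[347.6666666666667, 167.16666666666666] [22 65 85]
[[92 96 97]
 [93 96 96]
 [92 96 96]] [169 173 168]
```

Mark is about 0.18 rad (bar centre at radius 42.6 as expected). Now over to the nest.

>>> servo_tool(targets=[{"angular":[0,0,0],"xyz":[-0.05,-1.4,0.5],"claw":3},{"angular":[0,0,0],"xyz":[-0.05,-2.8,1],"claw":3},{"angular":[0,0,0],"xyz":[-0.05,-2.8,1],"claw":3},{"angular":[0,0,0],"xyz":[-0.05,-2.8,1],"claw":3},{"angular":[0,0,0],"xyz":[-0.05,-2.8,1],"claw":3},{"angular":[0,0,0],"xyz":[-0.05,-2.8,1],"claw":3},{"angular":[0,0,0],"xyz":[-0.05,-2.8,1],"claw":3},{"angular":[0,0,0],"xyz":[-0.05,-2.8,1],"claw":3},{"angular":[0,0,0],"xyz":[-0.05,-2.8,1],"claw":3},{"angular":[0,0,0],"xyz":[-0.05,-2.8,1],"claw":3},{"angular":[0,0,0],"xyz":[-0.05,-2.8,1],"claw":3},{"angular":[0,0,0],"xyz":[-0.05,-2.8,1],"claw":3},{"angular":[0,0,3],"xyz":[0,-1.15,1],"claw":3},{"angular":[0,0,3],"xyz":[0,0,2.5],"claw":3},{"angular":[0,0,0],"xyz":[0,0,3],"claw":3},{"angular":[0,0,0],"xyz":[0,0,3],"claw":3},{"angular":[0,0,0],"xyz":[0,0,2.5],"claw":3},{"angular":[0,0,0],"xyz":[0,0,1],"claw":3},{"angular":[0,0,0],"xyz":[0,0,0],"claw":3},{"angular":[0,0,0],"xyz":[0,0,0],"claw":3}])

```text
t: 9.75
eef_pos: [0.4827, -0.2374, 0.2797]
ee_rot: [-3.141, 0.002, 2.727]
force: [0.4, 0.1, -3.1]
width: 0.0354
gripper_force: 40.0
```

```bash
python3 - <<'E'
from h import *
s=monitor.get_state(); p=s['eef_pos'];print(s['t'],p,s['ee_rot'],s['force'],s['q'])
yw=s['ee_rot'][2]; d=np.array([.4824,-.2369])-p[:2]
print('tool xy cm',100*(d@[np.cos(yw),np.sin(yw)]),100*(d@[np.sin(yw),-np.cos(yw)]),'turn z deg',np.degrees(yw-(np.pi-.415)))
f=grab('scene'); c=proj(f,[p-[0,0,.14]])[0].astype(int)
cv2.imwrite('pics/s3.png',cv2.resize(f['color'][c[1]-70:c[1]+60,c[0]-65:c[0]+65],None,fx=4.5,fy=4.5,interpolation=cv2.INTER_CUBIC))
E
```

```text
9.75 [ 0.48271827 -0.23735718  0.27970622] [-3.14138540e+00  1.76265511e-03  2.72743982e+00] [ 0.40624108  0.14571299 -3.08139928] [-9.18251271e-02  9.40121158e-02 -1.87835974e-01  7.86328279e-04
 -1.28734209e+00 -1.89334352e+00]
tool xy cm 0.04753410621814346 0.02904486673783782 turn z deg 0.04853926203332663
```

View pics/s3.png

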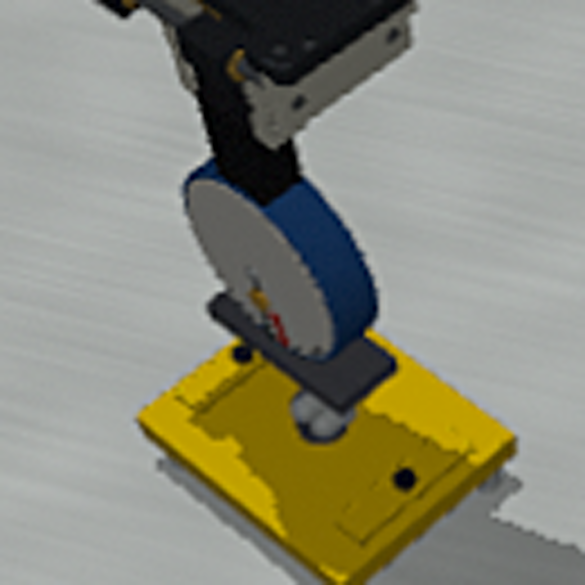

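The foot hovers over the stud with the dial facing away, and the foot runs across the ridge. Lower gently.

>>> servo_tool(targets=[{"angular":[0,0,0],"xyz":[0.05,0,0.8],"claw":3},{"angular":[0,0,0],"xyz":[0,0,1.2],"claw":3},{"angular":[0,0,0],"xyz":[0,0,1],"claw":3},{"angular":[0,0,0],"xyz":[0,0,0.5],"claw":3},{"angular":[0,0,0],"xyz":[0,0,0.2],"claw":3},{"angular":[0,0,0],"xyz":[0,0,0.1],"claw":3},{"angular":[0,0,0],"xyz":[0,0,0],"claw":3},{"angular":[0,0,0],"xyz":[0,0,0],"claw":3},{"angular":[0,0,0],"xyz":[0,0,0],"claw":3}])

```text
t: 10.7
eef_pos: [0.4819, -0.2367, 0.2407]
ee_rot: [3.141, 0.001, 2.727]
force: [-0.6, -0.1, -4.9]
width: 0.0356
gripper_force: 40.0
```

>>> servo_tool(targets=[{"angular":[0,0,0],"xyz":[0,0,0.05],"claw":3},{"angular":[0,0,0],"xyz":[0,0,0.05],"claw":3},{"angular":[0,0,0],"xyz":[0,0,0],"claw":3},{"angular":[0,0,0],"xyz":[0,0,0],"claw":3},{"angular":[0,0,0],"xyz":[0,0,0],"claw":3}])

```text
t: 11.2
eef_pos: [0.4817, -0.2367, 0.2394]
ee_rot: [-3.142, 0.0, 2.727]
force: [0.3, 0.5, -5.4]
width: 0.0356
gripper_force: 40.0
```

>>> servo_tool(targets=[{"angular":[0,0,0],"xyz":[0,0,0.05],"claw":3},{"angular":[0,0,0],"xyz":[0,0,0],"claw":3},{"angular":[0,0,0],"xyz":[0,0,0.05],"claw":3},{"angular":[0,0,0],"xyz":[0,0,0],"claw":3},{"angular":[0,0,0],"xyz":[0,0,0],"claw":3}])

```text
t: 11.7
eef_pos: [0.4818, -0.2367, 0.2384]
ee_rot: [3.142, 0.0, 2.727]
force: [0.7, -0.8, -4.6]
width: 0.0357
gripper_force: 40.0
```

>>> servo_tool(targets=[{"angular":[0,0,0],"xyz":[0,0,0.05],"claw":3},{"angular":[0,0,0],"xyz":[0,0,0],"claw":3},{"angular":[0,0,0],"xyz":[0,0,0],"claw":3},{"angular":[0,0,0],"xyz":[0,0,0],"claw":3}])

```text
t: 12.1
eef_pos: [0.482, -0.2368, 0.2383]
ee_rot: [-3.142, 0.001, 2.727]
force: [0.1, -0.4, 0.8]
width: 0.0351
gripper_force: 40.0
```

Contact at about 5 N. Let the pointer settle, then rock about the foot's middle (16.3 cm ahead of the TCP): +tool x turn with +tool y shift.

>>> servo_tool(targets=[{"angular":[0,0,0],"xyz":[0,0,0],"claw":3},{"angular":[0,0,0],"xyz":[0,0,0],"claw":3},{"angular":[0,0,0],"xyz":[0,0,0],"claw":3},{"angular":[0,0,0],"xyz":[0,0,0],"claw":3},{"angular":[0,0,0],"xyz":[0,0,0],"claw":3},{"angular":[0,0,0],"xyz":[0,0,0],"claw":3},{"angular":[0,0,0],"xyz":[0,0,0],"claw":3},{"angular":[0,0,0],"xyz":[0,0,0],"claw":3},{"angular":[0,0,0],"xyz":[0,0,0],"claw":3},{"angular":[0,0,0],"xyz":[0,0,0],"claw":3}])

```text
t: 13.1
eef_pos: [0.4819, -0.2368, 0.2382]
ee_rot: [-3.142, 0.001, 2.727]
force: [-0.2, 0.9, 4.6]
width: 0.0357
gripper_force: 40.0
```

>>> servo_tool(targets=[{"angular":[1,0,0],"xyz":[0,0.285,0.0025],"claw":3},{"angular":[1,0,0],"xyz":[0,0.285,0.0025],"claw":3},{"angular":[1,0,0],"xyz":[0,0.285,0.0025],"claw":3},{"angular":[1,0,0],"xyz":[0,0.285,0.0025],"claw":3},{"angular":[1,0,0],"xyz":[0,0.285,0.0025],"claw":3},{"angular":[0,0,0],"xyz":[0,0,0],"claw":3},{"angular":[0,0,0],"xyz":[0,0,0],"claw":3},{"angular":[0,0,0],"xyz":[0,0,0],"claw":3}])

```text
t: 13.9
eef_pos: [0.4879, -0.2235, 0.2377]
ee_rot: [-3.053, 0.001, 2.728]
force: [-0.2, 1.0, 6.0]
width: 0.0357
gripper_force: 40.0
```

>>> servo_tool(targets=[{"angular":[1.1,0,0],"xyz":[0,0.313,0.001],"claw":3},{"angular":[1.1,0,0],"xyz":[0,0.313,0.001],"claw":3},{"angular":[1.1,0,0],"xyz":[0,0.313,0.001],"claw":3},{"angular":[1.1,0,0],"xyz":[0,0.313,0.001],"claw":3},{"angular":[1.1,0,0],"xyz":[0,0.313,0.001],"claw":3},{"angular":[0,0,0],"xyz":[0,0,0],"claw":3},{"angular":[0,0,0],"xyz":[0,0,0],"claw":3},{"angular":[0,0,0],"xyz":[0,0,0],"claw":3},{"angular":[0,0,0],"xyz":[0,0,0],"claw":3},{"angular":[0,0,0],"xyz":[0,0,0],"claw":3},{"angular":[0,0,0],"xyz":[0,0,0],"claw":3},{"angular":[0,0,0],"xyz":[0,0,0],"claw":3},{"angular":[0,0,0],"xyz":[0,0,0],"claw":3},{"angular":[0,0,0],"xyz":[0,0,0],"claw":3},{"angular":[0,0,0],"xyz":[0,0,0],"claw":3}])

```text
t: 15.4
eef_pos: [0.4942, -0.2093, 0.2357]
ee_rot: [-2.957, 0.001, 2.728]
force: [-0.3, 0.6, 6.2]
width: 0.0359
gripper_force: 40.0
```

```bash
python3 - <<'E'
from dial import *
from scipy.spatial.transform import Rotation as Ro
f=grab('scene'); s=monitor.get_state(); print(s['t'],s['eef_pos'],s['ee_rot'],s['force'])
Rt=Ro.from_euler('xyz',s['ee_rot']).as_matrix(); Rg=np.c_[-Rt[:,0],Rt[:,1],-Rt[:,2]]
C=s['eef_pos']-(.163-.074)*Rg[:,2]
print('foot-crown mm',(1e3*(s['eef_pos']-.163*Rg[:,2]-[.4824,-.2369,.075])).round(1))
dial(f,C+.015*Rg[:,0],Rg); 
print('lean',np.arcsin(-Rg[2,1]))
c=proj(f,[C])[0].astype(int); print(c)
cv2.imwrite('pics/s4.png',cv2.resize(f['color'][c[1]-30:c[1]+45,c[0]-40:c[0]+40],None,fx=8,fy=8,interpolation=cv2.INTER_CUBIC))
E
```

```text
15.45 [ 0.49420787 -0.2093238   0.23571396] [-2.95736926e+00  1.09637668e-03  2.72784162e+00] [-0.56263817  0.61490286  6.86879694]
foot-crown mm [-0.   0.2  0.5]
n 41 circle [-2.6 -0.4] 60.8 mark [  5.8 -40.7] rad 41.1
angle C 0.141 angle circ 0.205 axis 0.187
lean 0.18422328444764524
[234 184]
```

View pics/s4.png

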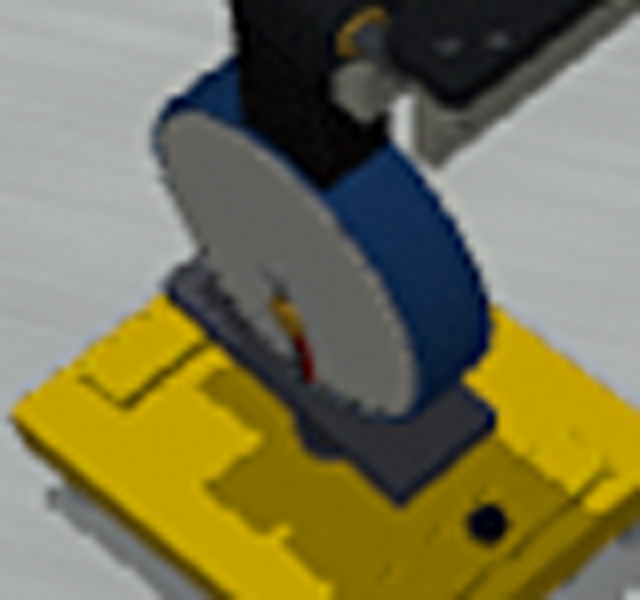

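The pointer now overlaps the left part of the red mark (pixels about 295–310, 340–380), as expected from its parallax. For a bias-free check, I compare the pointer's and mark's directions in the closer lifted picture.

```bash
python3 - <<'E'
from dial import *
from scipy.spatial.transform import Rotation as Ro
im=cv2.imread('pics/s2.png'); f=pickle.load(open('scene.pkl','rb'))
g=2.832-np.pi; Rg=Ro.from_euler('z',g).as_matrix(); C=np.array([.5781,.0826,.5233-.089])+Rg[:,0]*.015
def uv(px):
    c,d=rays(f,px); n=Rg[:,0]; P=c+d*(((C-c)@n)/(d@n))[:,None]; return (P-C)@Rg[:,1:]*1e3
hsv=cv2.cvtColor(im,cv2.COLOR_BGR2HSV).astype(int);H,S,V=hsv[...,0],hsv[...,1],hsv[...,2]
W=np.zeros(H.shape,bool); W[310:445,205:280]=1
Y,X=np.mgrid[:H.shape[0],:H.shape[1]]
off=np.array([309,108])
cen=[]
for nm,m,R in(('ptr',(V<60)&(S<140)&W&(X<242),((318,335),(382,428))),('mark',((H<7)|(H>173))&(S>130)&W,((385,440),))):
    for a,b in R:
        ps=[]
        for y in range(a,b,3):
            x=np.nonzero(m[y])[0]
            if len(x)>2: ps.append([x.mean(),y])
        q=uv((np.array(ps)+.5)/6-.5+off); cen.append(q)
        print(nm,a,len(q),q[0].round(1),q[-1].round(1))
P=np.vstack(cen[:2]);M=cen[2]
for q in(P,M): print('angle',np.arctan(-np.polyfit(q[:,1],q[:,0],1)[0]))
c=(C+0-np.array(-np.array(f['R']).T@f['t'])); cam=-Rg.T@c; print('shift per mm standoff y,z',-cam[1:]/cam[0])
E
```

```text
ptr 318 5 [-3.7 -8.3] [ -3.4 -12.9]
ptr 382 16 [ -4.  -33.5] [ -6.2 -54.2]
mark 385 19 [  2.2 -30.8] [  7.3 -50.5]
angle -0.014770754908716056
angle 0.19749191516876188
shift per mm standoff y,z [-0.5631427 -1.1830192]
```

The estimates span 0.18–0.21 and the lean is 0.184, so one small nudge of 0.6° centres it. Then I let it settle.

>>> servo_tool(targets=[{"angular":[0.3,0,0],"xyz":[0,0.085,0],"claw":3},{"angular":[0.3,0,0],"xyz":[0,0.085,0],"claw":3},{"angular":[0,0,0],"xyz":[0,0,0],"claw":3},{"angular":[0,0,0],"xyz":[0,0,0],"claw":3},{"angular":[0,0,0],"xyz":[0,0,0],"claw":3},{"angular":[0,0,0],"xyz":[0,0,0],"claw":3},{"angular":[0,0,0],"xyz":[0,0,0],"claw":3},{"angular":[0,0,0],"xyz":[0,0,0],"claw":3},{"angular":[0,0,0],"xyz":[0,0,0],"claw":3},{"angular":[0,0,0],"xyz":[0,0,0],"claw":3},{"angular":[0,0,0],"xyz":[0,0,0],"claw":3},{"angular":[0,0,0],"xyz":[0,0,0],"claw":3},{"angular":[0,0,0],"xyz":[0,0,0],"claw":3},{"angular":[0,0,0],"xyz":[0,0,0],"claw":3},{"angular":[0,0,0],"xyz":[0,0,0],"claw":3},{"angular":[0,0,0],"xyz":[0,0,0],"claw":3},{"angular":[0,0,0],"xyz":[0,0,0],"claw":3},{"angular":[0,0,0],"xyz":[0,0,0],"claw":3}])

```text
t: 17.25
eef_pos: [0.4949, -0.2078, 0.2354]
ee_rot: [-2.947, 0.001, 2.728]
force: [0.5, 1.4, 7.0]
width: 0.0355
gripper_force: 40.0
```

Bearing force is about 11 N and the gauge is at rest with a lean of 0.195 rad, so I hand it in.

```bash
python3 -c "
from station import order
print(order.job_done())"
```

```text
the job is handed in; nothing more can be done
None
```

I handed the job in at 17.25 s, with the blue gauge still gripped and resting on the stud's crown at about 11 N. It leans 0.195 rad towards +y, and I measured the red mark at 0.17–0.21 rad; I didn't re-photograph the pointer after the last 0.6° nudge, and the system gave no verdict.

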